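# Put the three coffee tampers away in their holders

### The arm

A 6-joint arm with a two-finger parallel gripper is mounted at the origin on a cart in front of the work surface, level with it; the furniture and walls round the work are solid. World frame = base frame: x ahead of the robot, y to its left, z up, the work surface at z = 0. Lengths are in m, angles in rad, forces in N, time in s.
With the tool pointing down it reaches from about 0.35 to 0.975 m from the base axis. Payload 4.9 kg.
Tool frame: the origin (TCP) lies at the very end of the fingers, on their centre line; the grasp point (between the pads) lies 19 mm behind it; z points along the fingers, y is the line along which they close (so a half turn about z gives the same grasp; the last joint's range is limited). The gripper opens to 85 mm and grips with 20 to 120 N. Pads are 22 mm wide; open, the fingers measure 114 mm over their backs; the gripper's body (76 mm by 85 mm) begins 54 mm behind the grasp point. The pads swing forward as they close: fully open they stand 13 mm farther back than shut.
Start: joints at [-1.326, 0.053, 1.613, -0, 1.476, -0.119], TCP at [0.222, -0.584, 0.231] pointing down, gripper open.
Joint ranges: [-3.01, 3.01], [-1.01, 2.22], [0.06, 2.58], [-1.02, 4.17], [0.09, 2.62], [-3.14, 3.14]. Speed limits (rad/s): [2.57, 2.57, 3.14, 3.14, 3.14, 3.14].

### API

Orientations are given as a unit quaternion [x, y, z, w].
In Python, from rig import get_state, optics, order gives the robot as it stands.
- The arm moves only by the tool jog_arm, never from a script. Its argument "steps" is one flat list of numbers, 7 for each row, row after row: the shift along the tool's x, y, z in fractions of the full range, 1 being 1 m, then the turn, a rotation vector about the tool's x, y, z in a scale on which 1.0 is 90 degrees, then the finger opening in m, from 0 to 0.0854. In form: [tx, ty, tz, wx, wy, wz, fingers, tx, ty, tz, wx, wy, wz, fingers, ...]. A call has 1 to 5 rows; each row is the pose to reach, as a shift and turn from the pose commanded when the call began, along the tool's axes at that moment; what a row does not reach only later rows make up. A row lasts 1/8 s, in which the tool goes at most 62.5 mm and 10.7 degrees, less where a joint would pass 70% of its speed; a pose out of reach is approached as far as the arm can. A call with a gripper value outside its range is refused whole. The fingers move at their own pace and stop on an object; "force" is the grip in N (left out, the last holds). Time passes only in rows, so rows that repeat a pose let the fingers close. It gives the time, the measured TCP pose, the force, the opening and the grip force at its end, in the units of the state.
- get_state(): the state, without advancing time (a new reading comes with each control period).
- optics.capture(name): name is "side" or "top"; returns the picture (480x640x3 uint8, blue, green, red); there is no depth.
- optics.get_calibration(name): a dict with "fx", "fy", "cx", "cy" (pixels), "pose" (4x4, takes a point from camera to world coordinates). Camera axes: x right, y down, z forward; pixel columns grow to the right and rows downward; lengths in m; the calibration is good to about 2 mm. A picture is of the moment at which its call begins. get_calibration takes no time and is no camera call.
- order.hand_in(): hands the job in; it is judged then, once.
The state is a dict: "t": time; "joints": joint angles; "joint_vel": joint speeds; "effort": joint torques, N m; "position": TCP position; "tool_rot": TCP orientation; "ft_force": force on the tool from outside, world axes, zero at the start; "ft_torque": the same for the moment, N m; "width": opening from 0.0 (shut) to 1.0 (fully open); "finger_force": force on a finger pad.
Only numpy, scipy, OpenCV 4.12 (cv2) and the standard library are available. Lean on these libraries where they do the work, as an engineer would, in place of code of your own. Each camera call takes 0.05 s, during which the arm holds its last target. There are 200 camera calls.

### The job

Put the three coffee tampers away: stand each one upright in the square wooden holder whose black-lined round recess matches its base, the largest tamper in the widest recess, the middle one in the middle recess and the smallest in the narrowest, each resting flat on the recess floor. Set them down rather than dropping them or knocking them over, and leave the timer, the dosing cup and the label roll where they stand.

Things in the scene. Friction and masses are not known exactly. Their poses are not given: they have to be found in the camera images.
- tamper_large: the large coffee tamper: loose, standing upright, round base 58 mm across, 89 mm tall; light metal base 16 mm thick, brown wooden handle from z = 22 to 89 mm, 36 mm across at its widest near the top, narrowing downward; round about its z axis, about 0.42 kg. Origin: centre of the underside of its base, z up
- tamper_medium: the medium coffee tamper: loose, standing upright, round base 47 mm across, 79 mm tall; steel base 11 mm thick, brown wooden handle from z = 22 to 79 mm, 32 mm across at its widest (z = 63 mm), narrowing downward; round about its z axis, about 0.3 kg. Origin: centre of the underside of its base, z up
- tamper_small: the small coffee tamper: loose, standing upright, round base 36 mm across, 69 mm tall; steel base 11 mm thick, brown wooden handle from z = 22 to 69 mm, 27 mm across at its widest (z = 55 mm), narrowing downward; round about its z axis, about 0.2 kg. Origin: centre of the underside of its base, z up
- holder_large: the holder for the large tamper: a fixed light wooden block 86 x 86 mm, 22 mm high (all three holders have this outside), with one round recess 70 mm across and 12 mm deep in the middle of its top, its floor lined black. Origin: centre of the block's underside, z up; the recess floor is 10 mm above it
- holder_medium: the holder for the medium tamper: a fixed light wooden block 86 x 86 mm, 22 mm high (all three holders have this outside), with one round recess 59 mm across and 12 mm deep in the middle of its top, its floor lined black. Origin: centre of the block's underside, z up; the recess floor is 10 mm above it
- holder_small: the holder for the small tamper: a fixed light wooden block 86 x 86 mm, 22 mm high (all three holders have this outside), with one round recess 48 mm across and 12 mm deep in the middle of its top, its floor lined black. Origin: centre of the block's underside, z up; the recess floor is 10 mm above it
- timer: bystander: wind-up kitchen timer, white with a green dial, 64 mm across, 43 mm high, loose. Origin: centre of its underside
- dosing_cup: bystander: open steel dosing cup, 62 mm across, 51 mm high, loose. Origin: centre of its underside
- label_roll: bystander: white roll of labels lying flat, 64 mm across, 26 mm high, loose. Origin: centre of its underside

How it is judged:
By the outcome, as a careful person would: the job done as asked, in the order asked, and still so for the second after the job is handed in, with the robot touching nothing.
It also fails if it takes over 86 s, if anything falls off the work surface, if the arm or the gripper's body presses on something with over 40 N, if the wrist force passes 120 N, or if a joint passes its speed limit or range.

## Working session

There is one attempt and no reset: what is moved stays moved. The work goes in short steps, Python scripts to look and compute and a tool call to move; the robot and the scene stay as the last step left them, time stands still between calls to the robot, and variables do not carry over. Pictures are saved under pics/ and viewed, at most 16 in all, crops included, and the job is handed in when it is done.

Besides the shell and the picture viewer there is one more tool, called after "Request:" as name(argument=value, ...) on one line, values as JSON. jog_arm: Moves the arm, as the interface text tells. Its arguments: {"type":"object","properties":{"steps":{"type":"array","items":{"type":"number"}},"force":{"type":"number"}},"required":["steps"]}

```bash
mkdir -p pics
python3 - <<'E'
from rig import get_state, optics
import cv2
for n in("top","side"):
    cv2.imwrite(f"pics/{n}0.png",optics.capture(n)); c=optics.get_calibration(n); print(n,c)
print(get_state())
E
```

```text
top {'fx': 487.1301906960871, 'fy': 487.1301906960871, 'cx': 321.4463282991596, 'cy': 251.10553799656157, 'pose': array([[ 6.84318784e-03, -9.90741145e-01,  1.35591865e-01,
         3.48318708e-01],
       [-9.99975849e-01, -6.94450243e-03, -2.74217964e-04,
        -5.35079279e-02],
       [ 1.21329705e-03, -1.35586713e-01, -9.90764741e-01,
         1.25002645e+00],
       [ 0.00000000e+00,  0.00000000e+00,  0.00000000e+00,
         1.00000000e+00]])}
side {'fx': 610.3613812869828, 'fy': 610.3613812869828, 'cx': 317.1309968181845, 'cy': 228.66879027925313, 'pose': array([[-0.97933508, -0.10522244,  0.17271665,  0.29384648],
       [-0.20153915,  0.57900334, -0.79002349,  0.95588063],
       [-0.01687532, -0.80850688, -0.58824472,  0.78406197],
       [ 0.        ,  0.        ,  0.        ,  1.        ]])}
{'t': 0.1, 'joints': array([-1.32602039e+00,  5.33319804e-02,  1.61415026e+00, -3.06763751e-05,
        1.47600760e+00, -1.19016698e-01]), 'joint_vel': array([ 0.00086628, -0.00064337, -0.00542897,  0.00079198, -0.00024339,
       -0.00040668]), 'effort': array([ 6.40946673e-04, -3.94899523e+01, -3.71365035e+01, -5.68546955e-05,
        3.90487723e-03, -1.19419408e-06]), 'position': array([ 0.22223319, -0.58355174,  0.2301643 ]), 'tool_rot': array([ 9.83501719e-01,  1.80896293e-01, -7.48453831e-05, -9.45754747e-04]), 'ft_force': array([-0.05929685, -0.29760047,  0.596306  ]), 'ft_torque': array([ 0.00301767, -0.05974624, -0.03082779]), 'finger_force': 0.0, 'width': 1.0020372371678679}
```

View pics/top0.png

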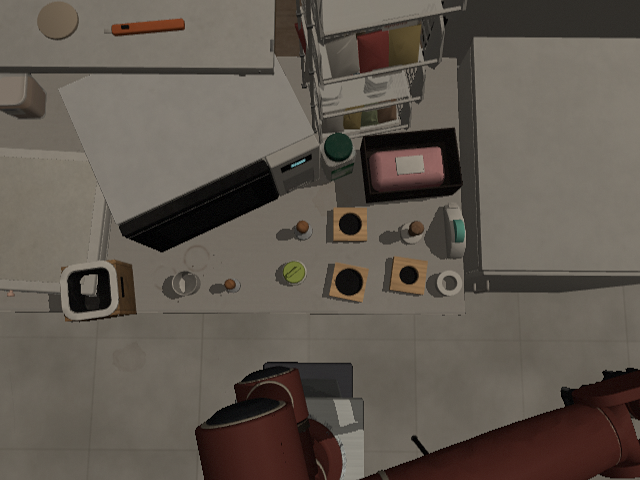

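View pics/side0.png

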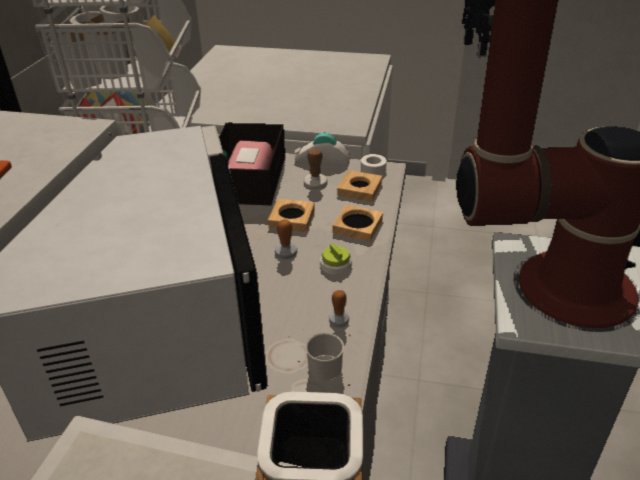

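```bash
cat > h.py <<'E'
import numpy as np, cv2
from rig import get_state, optics
C={n:optics.get_calibration(n) for n in("top","side")}
def bp(n,u,v,z):
    c=C[n];T=c["pose"];d=T[:3,:3]@np.array([(u-c["cx"])/c["fx"],(v-c["cy"])/c["fy"],1])
    return (T[:3,3]+d*(z-T[2,3])/d[2])[:2]
def pj(n,P):
    c=C[n];T=c["pose"];q=(np.atleast_2d(P)-T[:3,3])@T[:3,:3]
    return np.c_[q[:,0]/q[:,2]*c["fx"]+c["cx"],q[:,1]/q[:,2]*c["fy"]+c["cy"]]
def circ(x,y,z,r,n=60):
    a=np.linspace(0,2*np.pi,n,endpoint=False);return np.c_[x+r*np.cos(a),y+r*np.sin(a),0*a+z]
E
python3 - <<'E'
from h import *
im={n:cv2.imread(f"pics/{n}0.png") for n in C}
pts={"top":dict(HM=(350,224),HL=(348,282),HS=(408,275),TM=(303,231),TL=(412,232),TS=(231,285)),
"side":dict(HM=(292,213),HL=(358,221),HS=(360,183),TM=(286,238),TL=(315,168),TS=(339,307))}
for n in C:
    hsv=cv2.cvtColor(im[n],cv2.COLOR_BGR2HSV); row=[]
    for k,(u,v) in pts[n].items():
        r=22 if n=="top" else 28
        row.append(cv2.resize(im[n][v-r:v+r,u-r:u+r],(260,260),interpolation=cv2.INTER_CUBIC))
        w=im[n][v-r:v+r,u-r:u+r]
        if k[0]=="H":
            m=(w.max(2)<45).astype(np.uint8)
            _,l,s,c=cv2.connectedComponentsWithStats(m);i=1+s[1:,4].argmax();cc=c[i]+[u-r,v-r]
            print(n,k,cc,s[i],bp(n,*cc,.016))
        else:
            h=hsv[v-r:v+r,u-r:u+r];m=((h[...,1]>110)&(h[...,0]<20)).astype(np.uint8)
            _,l,s,c=cv2.connectedComponentsWithStats(m);i=1+s[1:,4].argmax();print(n,k,c[i]+[u-r,v-r],s[i]+[u-r,v-r,0,0,0])
    cv2.imwrite(f"pics/z{n}.png",np.vstack([np.hstack(row[:3]),np.hstack(row[3:])]))
E
```

```text
top HM [349.71195652 223.73369565] [ 11  11  22  22 368] [ 0.58890229 -0.12619741]
top HL [348.57657658 281.56396396] [  9   9  27  26 555] [ 0.43974376 -0.12316589]
top HS [408.39840637 274.70119522] [ 14  13  18  18 251] [ 0.45824663 -0.27516747]
top TM [302.17272727 226.41818182] [297 221  12  12 110]
top TL [415.59627329 228.40993789] [409 222  15  14 161]
top TS [229.4375 283.9375] [224 279  11  10  80]
side HM [268.88732394 193.74647887] [  0   0  13  21 213] [ 0.6577317  -0.19087712]
side HL [357.21333333 220.32      ] [ 13  21  29  14 300] [ 0.43973485 -0.12148742]
side HS [359.30985915 183.22535211] [20 26 16  6 71] [ 0.45766334 -0.27347678]
side TM [288.66042155 223.97540984] [268 210  46  37 854]
side TL [314.53068592 160.81588448] [308 149  14  28 277]
side TS [338.5962963  301.27777778] [332 290  14  25 270]
```

View pics/ztop.png

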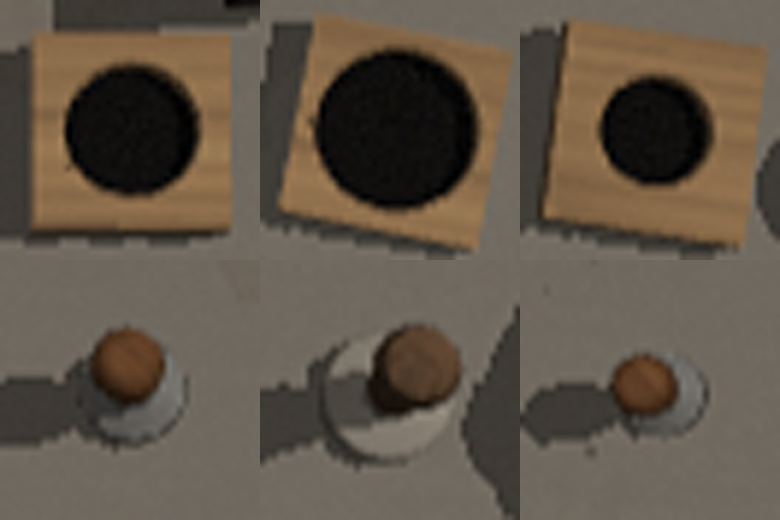

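View pics/zside.png

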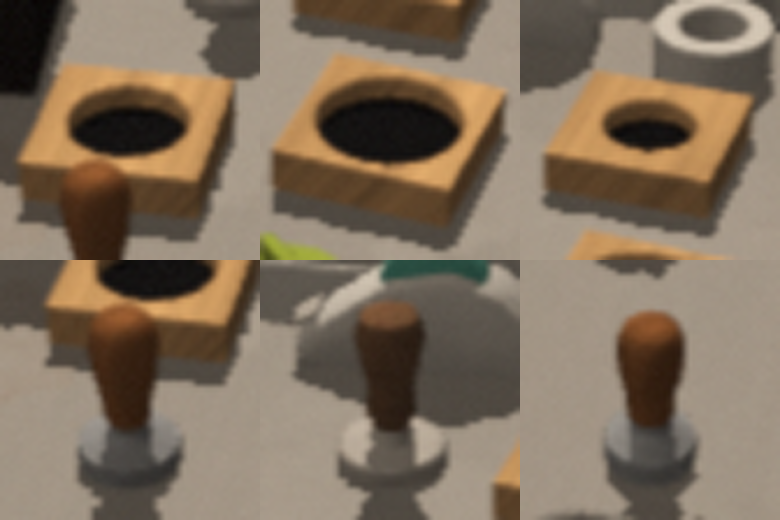

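Run:
```python
from h import *
from scipy.spatial import ConvexHull
for k,a,za,b,zb in(("TL",(416.8,227.1),.087,(412,232.7),.014),("TM",(302.5,226.5),.065,(303.3,231.2),.008),("TS",(229,283.5),.057,(233.2,285.5),.008)):
    print(k,bp("top",*a,za),bp("top",*b,zb))
est=dict(HM=(.589,-.1255),HL=(.4397,-.1225),HS=(.458,-.2745))
est.update({k:tuple(v) for k,v in dict(
TL=(bp("top",416.8,227.1,.087)+bp("top",412,232.7,.014))/2,
TM=(bp("top",302.5,226.5,.065)+bp("top",303.3,231.2,.008))/2,
TS=(bp("top",229,283.5,.057)+bp("top",233.2,285.5,.008))/2).items()})
cs=dict(TL=[(0,.029),(.016,.029),(.082,.018)],TM=[(0,.0235),(.011,.0235),(.063,.016)],TS=[(0,.018),(.011,.018),(.055,.0135)],HL=[(.022,.035)],HM=[(.022,.0295)],HS=[(.022,.024)])
for n in C:
    im=cv2.imread(f"pics/{n}0.png");row=[]
    for k,(x,y) in est.items():
        u,v=pj(n,[x,y,.03])[0].astype(int);r=26
        w=cv2.resize(im[v-r:v+r,u-r:u+r],(260,260),interpolation=cv2.INTER_CUBIC)
        for z,R in cs[k]:
            p=(pj(n,circ(x,y,z,R))-[u-r,v-r]+.5)*5
            cv2.polylines(w,[np.round(p).astype(int)],True,(0,255,0),1)
        row.append(w)
    cv2.imwrite(f"pics/o{n}.png",np.vstack([np.hstack(row[:3]),np.hstack(row[3:])]))
```

```text
TL [ 0.56790352 -0.28481751] [ 0.5669437 -0.2866852]
TM [ 0.57156633 -0.00657553] [ 0.5699585  -0.00653794]
TS [0.42993065 0.17201541] [0.42826014 0.17041211]
```

View pics/otop.png

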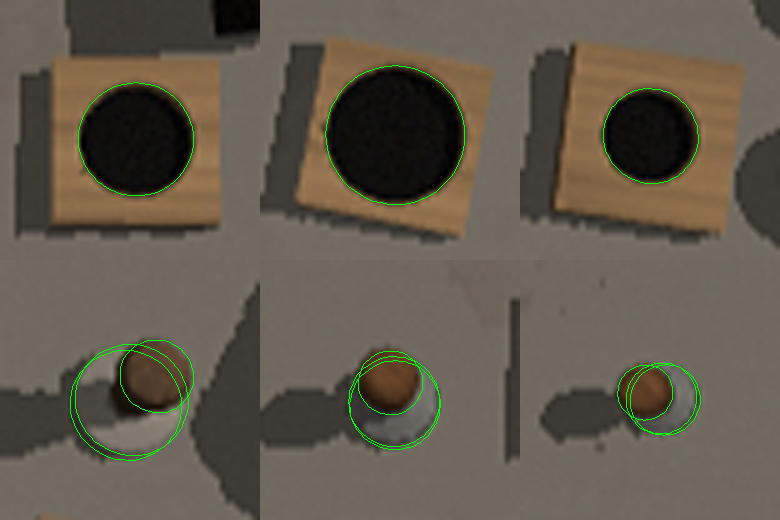

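View pics/oside.png

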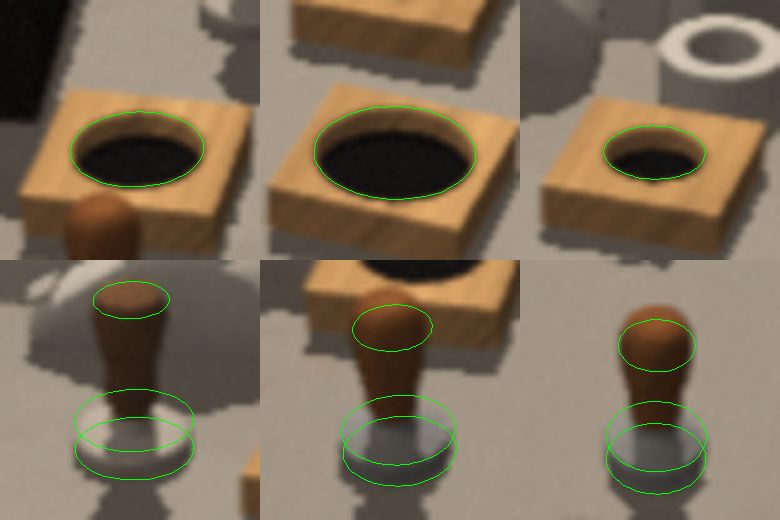

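```bash
cat >> h.py <<'E'
from scipy.spatial.transform import Rotation as Ro
def go(*wps):
    s=get_state();R=Ro.from_quat(s["tool_rot"]).as_matrix();p0=s["position"]
    p=p0
    for w in wps:
        w=np.array(w,float);print("shift",(R.T@(w-p0)).round(4),"leg rows",round(np.linalg.norm(w-p)/.0625,1));p=w
    print(s["t"],p0.round(4),s["ft_force"].round(1),s["width"],s["finger_force"],s["joints"].round(2))
E
python3 -c "
from h import *
go((.27,-.31,.23),(.567,-.287,.23),(.567,-.287,.15))
print(Ro.from_quat(get_state()['tool_rot']).as_matrix().round(3), bp('side',323,150,.08), bp('top',455,230,.05))"
```

```text
shift [ 0.142  -0.2387  0.0006] leg rows 4.4
shift [ 0.4277 -0.1545  0.0005] leg rows 4.8
shift [ 0.4277 -0.1543  0.0805] leg rows 1.3
0.1 [ 0.2222 -0.5836  0.2302] [-0.1 -0.3  0.6] 1.0020372371678679 0.0 [-1.33  0.05  1.61 -0.    1.48 -0.12]
[[ 0.935  0.356 -0.   ]
 [ 0.356 -0.935  0.002]
 [ 0.    -0.002 -1.   ]] [ 0.55101659 -0.30420343] [ 0.5681906  -0.38763198]
```

Request:
jog_arm(steps=[0.03,-0.05,0,0,0,0,0.065,0.06,-0.1,0,0,0,0,0.065,0.09,-0.15,0,0,0,0,0.065,0.12,-0.2,0,0,0,0,0.065,0.142,-0.239,0,0,0,0,0.065], force=40)

```text
t: 0.72
position: [0.2701, -0.308, 0.2307]
tool_rot: [0.983, 0.181, 0.0, -0.0]
ft_force: [-0.0, 0.3, 0.8]
width: 0.761
finger_force: 0.0
```

Request:
jog_arm(steps=[0.057,0.017,0,0,0,0,0.065,0.114,0.034,0,0,0,0,0.065,0.171,0.05,0,0,0,0,0.065,0.228,0.067,0,0,0,0,0.065,0.285,0.084,0,0,0,0,0.065])

```text
t: 1.35
position: [0.568, -0.2866, 0.2306]
tool_rot: [0.983, 0.181, -0.0, -0.0]
ft_force: [-0.0, -0.9, 0.6]
width: 0.76
finger_force: 0.0
```

```bash
python3 -c "
from h import *
go((.567,-.287,.12),(.567,-.287,.055))"
```

```text
shift [-0.001   0.      0.1106] leg rows 1.8
shift [-1.000e-03  1.000e-04  1.756e-01] leg rows 1.0
1.35 [ 0.568  -0.2866  0.2306] [-0.  -0.9  0.6] 0.7596108156666805 0.0 [-0.58  0.08  1.59 -0.    1.48  0.62]
```

Request:
jog_arm(steps=[-0.001,0,0.05,0,0,0,0.065,-0.001,0,0.1,0,0,0,0.065,-0.001,0,0.14,0,0,0,0.065,-0.001,0,0.165,0,0,0,0.065,-0.001,0,0.175,0,0,0,0.065])

```text
t: 1.98
position: [0.5639, -0.2866, 0.0535]
tool_rot: [0.983, 0.181, -0.002, -0.002]
ft_force: [-0.4, -0.3, 0.7]
width: 0.759
finger_force: 0.0
```

Request:
jog_arm(steps=[0,0,0,0,0,0,0.05,0,0,0,0,0,0,0.04,0,0,0,0,0,0,0.034,0,0,0,0,0,0,0.025,0,0,0,0,0,0,0.02])

```text
t: 2.6
position: [0.5663, -0.2879, 0.0583]
tool_rot: [0.983, 0.181, 0.001, 0.001]
ft_force: [-1.1, 2.1, 5.9]
width: 0.398
finger_force: 39.3
```

Request:
jog_arm(steps=[0,0,0,0,0,0,0.02,0,0,0,0,0,0,0.02], force=60)

```text
t: 2.85
position: [0.5664, -0.2879, 0.0585]
tool_rot: [0.983, 0.181, 0.001, 0.001]
ft_force: [-2.0, 1.8, 6.8]
width: 0.393
finger_force: 58.9
```

```bash
python3 -c "
from h import *
im=optics.capture('side');u,v=pj('side',[.567,-.287,.05])[0].astype(int)
cv2.imwrite('pics/g1.png',cv2.resize(im[v-50:v+40,u-50:u+50],None,fx=5,fy=5))
go((.567,-.287,.155),(.44,-.1225,.155))"
```

```text
shift [ 0.0011 -0.0005 -0.0965] leg rows 1.5
shift [-0.0591 -0.1994 -0.097 ] leg rows 3.3
2.9 [ 0.5664 -0.2879  0.0585] [-1.7  3.5  6.9] 0.3963230625984527 58.90948005951941 [-0.59  0.23  1.72  0.    1.19  0.62]
```

View pics/g1.png

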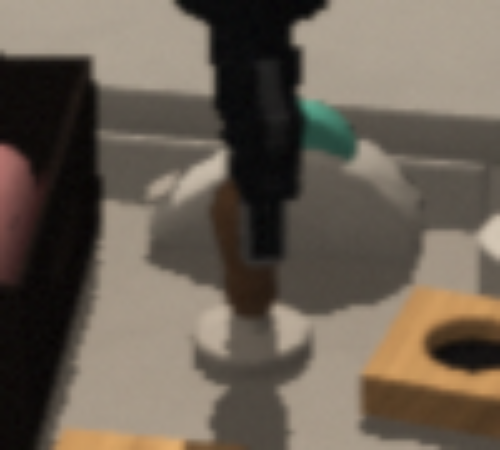

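Request:
jog_arm(steps=[0,0,-0.01,0,0,0,0.02,0,0,-0.025,0,0,0,0.02,0,0,-0.05,0,0,0,0.02,0,0,-0.075,0,0,0,0.02,0,0,-0.08,0,0,0,0.02])

```text
t: 3.52
position: [0.5666, -0.2886, 0.1393]
tool_rot: [0.984, 0.181, 0.002, 0.002]
ft_force: [-0.1, 0.5, -3.7]
width: 0.393
finger_force: 60.1
```

```bash
python3 -c "
from h import *
go((.567,-.287,.155),(.44,-.1225,.14))"
```

```text
shift [ 0.001  -0.0013 -0.0157] leg rows 0.3
shift [-0.0592 -0.2003 -0.0017] leg rows 3.3
3.525 [ 0.5666 -0.2886  0.1393] [-0.1  0.5 -3.7] 0.39333152782974945 60.08677599951625 [-0.59  0.15  1.67 -0.    1.32  0.62]
```

Request:
jog_arm(steps=[-0.012,-0.04,0,0,0,0,0.02,-0.027,-0.09,0,0,0,0,0.02,-0.042,-0.14,0,0,0,0,0.02,-0.053,-0.18,0,0,0,0,0.02,-0.059,-0.2,0,0,0,0,0.02])

```text
t: 4.15
position: [0.4371, -0.1199, 0.1349]
tool_rot: [0.983, 0.181, -0.001, -0.001]
ft_force: [0.3, 0.8, -2.1]
width: 0.391
finger_force: 60.7
```

Request:
jog_arm(steps=[0,0,0.015,0,0,0,0.02,0,0,0.03,0,0,0,0.02,0,0,0.04,0,0,0,0.02,0,0,0.045,0,0,0,0.02])

```text
t: 4.65
position: [0.4386, -0.1219, 0.0898]
tool_rot: [0.984, 0.181, -0.001, -0.001]
ft_force: [-0.1, 0.3, -3.0]
width: 0.394
finger_force: 60.6
```

```bash
cat >> h.py <<'E'
def look(name,x,y,zb,zf,Rb,Rh,hd):
    row=[]
    for n in C:
        im=optics.capture(n);u,v=pj(n,[x,y,.03])[0].astype(int);r=35 if n=="side" else 30
        w=cv2.resize(im[v-r:v+r,u-r:u+r],(390,390),interpolation=cv2.INTER_CUBIC)
        for z,R,c in((zb,Rb,(0,255,0)),(.022,Rh,(0,0,255)),(zb+hd,.003,(255,255,0))):
            p=(pj(n,circ(x,y,z,R))-[u-r,v-r]+.5)*390/(2*r)
            cv2.polylines(w,[np.round(p).astype(int)],True,c,1)
        row.append(w)
    cv2.imwrite(f"pics/{name}.png",np.hstack(row))
E
python3 -c "
from h import *
go((.44,-.1225,.0695))
look('l1',.44,-.1225,get_state()['position'][2]-.0585,0,.029,.035,.089)"
```

```text
shift [0.0011 0.0011 0.0203] leg rows 0.3
4.65 [ 0.4386 -0.1219  0.0898] [-0.1  0.3 -3. ] 0.3944959643517974 60.64301457256079 [-0.43 -0.23  2.13 -0.    1.25  0.77]
```

View pics/l1.png

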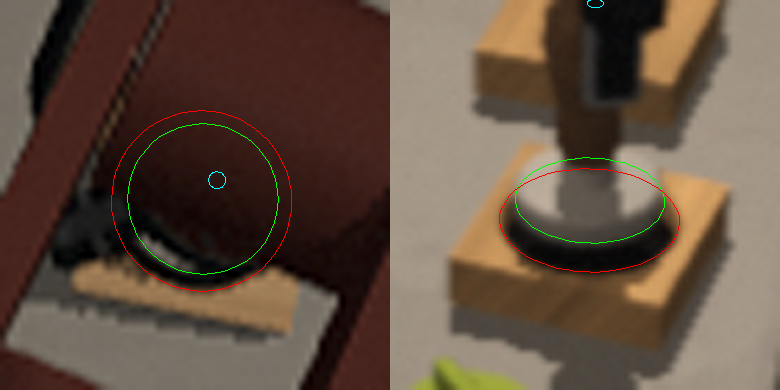

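Request:
jog_arm(steps=[0.0015,-0.001,0.003,0,0,0,0.02,0.0015,-0.001,0.007,0,0,0,0.02,0.0015,-0.001,0.011,0,0,0,0.02,0.0015,-0.001,0.015,0,0,0,0.02,0.0015,-0.001,0.018,0,0,0,0.02])

```text
t: 5.38
position: [0.44, -0.1202, 0.073]
tool_rot: [0.984, 0.181, -0.0, -0.0]
ft_force: [-0.2, -0.9, -3.3]
width: 0.388
finger_force: 60.7
```

Request:
jog_arm(steps=[0,0,0.0005,0,0,0,0.02,0,0,0.001,0,0,0,0.02,0,0,0.0015,0,0,0,0.02,0,0,0.0015,0,0,0,0.02])

```text
t: 5.88
position: [0.4401, -0.1203, 0.0719]
tool_rot: [0.984, 0.181, 0.0, 0.0]
ft_force: [0.0, -0.8, -3.2]
width: 0.391
finger_force: 60.6
```

Request:
jog_arm(steps=[0,0,0.0005,0,0,0,0.02,0,0,0.001,0,0,0,0.02,0,0,0.0015,0,0,0,0.02,0,0,0.002,0,0,0,0.02,0,0,0.002,0,0,0,0.02])

```text
t: 6.5
position: [0.44, -0.1202, 0.0697]
tool_rot: [0.984, 0.181, -0.0, -0.0]
ft_force: [0.2, -0.4, -3.2]
width: 0.39
finger_force: 60.6
```

Request:
jog_arm(steps=[0,0,0.0005,0,0,0,0.02,0,0,0.001,0,0,0,0.02,0,0,0.0015,0,0,0,0.02,0,0,0.0015,0,0,0,0.02])

```text
t: 7.0
position: [0.4403, -0.1202, 0.0686]
tool_rot: [0.984, 0.181, 0.0, -0.0]
ft_force: [-0.8, 0.7, -0.9]
width: 0.392
finger_force: 60.9
```

Request:
jog_arm(steps=[0,0,0.0005,0,0,0,0.02,0,0,0.0005,0,0,0,0.034,0,0,0.0005,0,0,0,0.04,0,0,0.0005,0,0,0,0.05,0,0,0.0005,0,0,0,0.06], force=40)

```text
t: 7.62
position: [0.4402, -0.1204, 0.0679]
tool_rot: [0.984, 0.181, 0.0, 0.0]
ft_force: [-0.7, -0.7, -1.1]
width: 0.701
finger_force: 0.0
```

Request:
jog_arm(steps=[0,0,-0.01,0,0,0,0.065,0,0,-0.03,0,0,0,0.065,0,0,-0.06,0,0,0,0.065,0,0,-0.1,0,0,0,0.065,0,0,-0.13,0,0,0,0.065])

```text
t: 8.25
position: [0.4406, -0.1205, 0.2006]
tool_rot: [0.984, 0.181, 0.001, 0.001]
ft_force: [0.5, -0.2, 0.8]
width: 0.758
finger_force: 0.0
```

```bash
python3 -c "
from h import *
go((.5708,-.0066,.2),(.5708,-.0066,.12),(.5708,-.0066,.04))
look('l2',.44,-.1225,.01,0,.029,.035,.089)"
```

```text
shift [ 0.1622 -0.0602  0.0007] leg rows 2.8
shift [ 0.162  -0.0603  0.0807] leg rows 1.3
shift [ 0.1619 -0.0605  0.1607] leg rows 1.3
8.25 [ 0.4406 -0.1205  0.2006] [ 0.5 -0.2  0.8] 0.7577503765362298 0.0 [-0.43 -0.35  2.03 -0.    1.46  0.78]
```

View pics/l2.png

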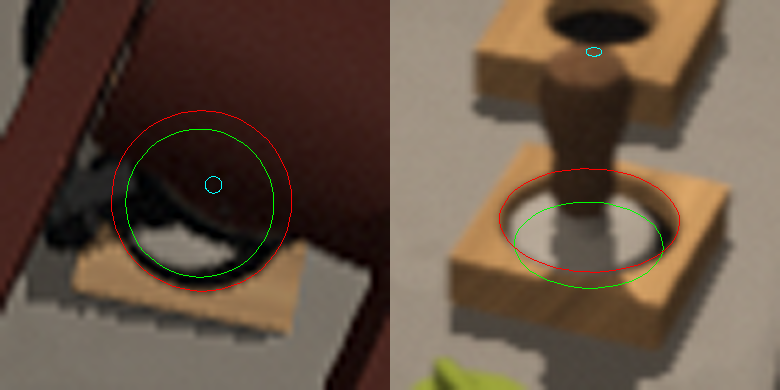

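```bash
python3 -c "
from h import *
for z in (0,.05,.1,.15,.2,.25): print(z,bp('top',163,250,z).round(3),bp('side',264,388,z).round(3),'|',bp('top',278,205,z).round(3),bp('top',122,232,z).round(3),bp('side',255,378,z).round(3))"
```

```text
0 [0.519 0.356] [0.52  0.345] | [0.641 0.061] [0.566 0.466] [0.54  0.328]
0.05 [0.513 0.34 ] [0.506 0.384] | [0.629 0.056] [0.557 0.445] [0.525 0.368]
0.1 [0.506 0.324] [0.491 0.423] | [0.617 0.052] [0.549 0.424] [0.509 0.408]
0.15 [0.499 0.307] [0.477 0.462] | [0.606 0.047] [0.54  0.403] [0.493 0.448]
0.2 [0.492 0.291] [0.463 0.501] | [0.594 0.043] [0.531 0.383] [0.478 0.488]
0.25 [0.485 0.274] [0.448 0.54 ] | [0.582 0.038] [0.522 0.362] [0.462 0.528]
```

```bash
python3 -c "
from h import *
im=cv2.resize(cv2.imread('pics/side0.png')[110:410,180:380],None,fx=2,fy=2)
im2=cv2.resize(cv2.imread('pics/top0.png')[120:280,110:360],None,fx=1.6,fy=1.6)
c=np.zeros((600,800,3),np.uint8);c[:,:400]=im;c[:256,400:]=im2;cv2.imwrite('pics/ov.png',c)"
```

```text
(no output)
```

View pics/ov.png

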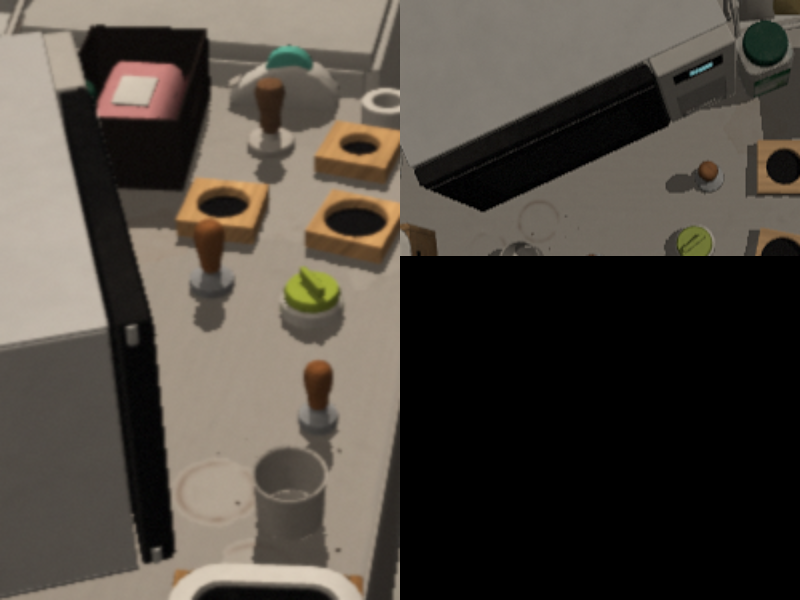

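Request:
jog_arm(steps=[0.035,-0.013,0,0,0,0,0.06,0.075,-0.028,0,0,0,0,0.06,0.115,-0.043,0,0,0,0,0.06,0.145,-0.054,0,0,0,0,0.06,0.162,-0.06,0,0,0,0,0.06])

```text
t: 8.98
position: [0.5705, -0.0055, 0.1968]
tool_rot: [0.983, 0.181, -0.001, -0.0]
ft_force: [-0.1, 0.2, -0.4]
width: 0.698
finger_force: 0.0
```

Request:
jog_arm(steps=[0,0,0.04,0,0,0,0.06,0,0,0.08,0,0,0,0.06,0,0,0.115,0,0,0,0.06,0,0,0.14,0,0,0,0.06,0,0,0.15,0,0,0,0.06])

```text
t: 9.6
position: [0.5684, -0.0067, 0.0455]
tool_rot: [0.984, 0.181, -0.002, -0.001]
ft_force: [0.7, 0.3, -0.5]
width: 0.709
finger_force: 0.0
```

```bash
python3 -c "
from h import *
go((.571,-.0066,.042))"
```

```text
shift [0.0025 0.0008 0.0035] leg rows 0.1
9.6 [ 0.5684 -0.0067  0.0455] [ 0.7  0.3 -0.5] 0.7088333029698715 0.0 [-0.14  0.11  1.88 -0.    1.15  1.06]
```

Request:
jog_arm(steps=[0,0,0.006,0,0,0,0.06,0,0,0.006,0,0,0,0.048,0,0,0.006,0,0,0,0.038,0,0,0.006,0,0,0,0.028,0,0,0.006,0,0,0,0.018])

```text
t: 10.22
position: [0.5711, -0.0065, 0.0432]
tool_rot: [0.983, 0.181, 0.001, 0.0]
ft_force: [-1.3, 1.7, 5.4]
width: 0.338
finger_force: 39.5
```

Request:
jog_arm(steps=[0,0,0,0,0,0,0.018,0,0,0,0,0,0,0.018], force=60)

```text
t: 10.48
position: [0.5711, -0.0065, 0.0432]
tool_rot: [0.983, 0.181, 0.001, 0.0]
ft_force: [-1.4, 0.9, 5.4]
width: 0.344
finger_force: 58.6
```

```bash
python3 -c "
from h import *
go((.571,-.0066,.042))"
```

```text
shift [-0.0001  0.0001  0.0012] leg rows 0.0
10.475 [ 0.5711 -0.0065  0.0432] [-1.4  0.9  5.4] 0.3435588647023602 58.604775834828615 [-0.14  0.12  1.88  0.    1.14  1.07]
```

Request:
jog_arm(steps=[0,0,-0.01,0,0,0,0.018,0,0,-0.025,0,0,0,0.018,0,0,-0.045,0,0,0,0.018,0,0,-0.06,0,0,0,0.018,0,0,-0.065,0,0,0,0.018])

```text
t: 11.1
position: [0.5713, -0.0067, 0.109]
tool_rot: [0.983, 0.181, 0.002, 0.001]
ft_force: [-0.6, -1.0, -4.6]
width: 0.34
finger_force: 59.4
```

Request:
jog_arm(steps=[-0.005,0.025,0,0,0,0,0.018,-0.013,0.06,0,0,0,0,0.018,-0.02,0.095,0,0,0,0,0.018,-0.0245,0.113,0,0,0,0,0.018,-0.0255,0.118,0,0,0,0,0.018])

```text
t: 11.72
position: [0.5881, -0.1264, 0.1065]
tool_rot: [0.984, 0.18, -0.0, -0.0]
ft_force: [-1.1, -0.5, -3.5]
width: 0.338
finger_force: 59.8
```

Request:
jog_arm(steps=[0,0,0.012,0,0,0,0.018,0,0,0.025,0,0,0,0.018,0,0,0.03,0,0,0,0.018,0,0,0.03,0,0,0,0.018])

```text
t: 12.22
position: [0.5876, -0.1252, 0.0757]
tool_rot: [0.983, 0.181, -0.001, -0.001]
ft_force: [-0.1, -0.7, -2.9]
width: 0.339
finger_force: 59.8
```

```bash
python3 -c "
from h import *
go((.589,-.1255,.0532))
look('m1',.589,-.1255,get_state()['position'][2]-.0432,0,.0235,.0295,.079)"
```

```text
shift [0.0012 0.0008 0.0225] leg rows 0.4
12.225 [ 0.5876 -0.1252  0.0757] [-0.1 -0.7 -2.9] 0.33850950626030635 59.76957522332668 [-0.33  0.14  1.79  0.    1.21  0.87]
```

View pics/m1.png

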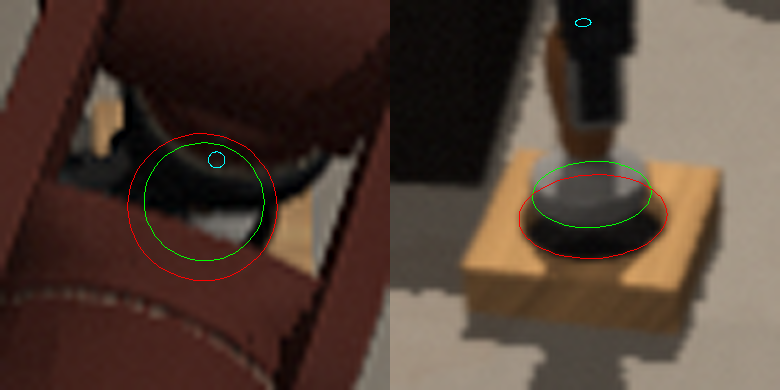

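Request:
jog_arm(steps=[0.0005,0,0.005,0,0,0,0.018,0.0005,0,0.01,0,0,0,0.018,0.0005,0,0.014,0,0,0,0.018,0.0005,0,0.018,0,0,0,0.018,0.0005,0,0.021,0,0,0,0.018])

```text
t: 12.95
position: [0.5887, -0.1257, 0.0554]
tool_rot: [0.984, 0.181, -0.0, -0.0]
ft_force: [-1.1, 0.4, -3.7]
width: 0.34
finger_force: 59.8
```

Request:
jog_arm(steps=[0,0,0.0005,0,0,0,0.018,0,0,0.001,0,0,0,0.018,0,0,0.0015,0,0,0,0.018,0,0,0.0015,0,0,0,0.018])

```text
t: 13.45
position: [0.5888, -0.1257, 0.0544]
tool_rot: [0.984, 0.181, 0.0, 0.0]
ft_force: [-0.0, 0.6, -3.2]
width: 0.337
finger_force: 59.8
```

Request:
jog_arm(steps=[0,0,0.0005,0,0,0,0.018,0,0,0.001,0,0,0,0.018,0,0,0.0012,0,0,0,0.018,0,0,0.0012,0,0,0,0.018])

```text
t: 13.95
position: [0.5889, -0.1257, 0.0534]
tool_rot: [0.983, 0.181, 0.0, 0.0]
ft_force: [-0.8, 0.6, -0.8]
width: 0.34
finger_force: 60.0
```

Request:
jog_arm(steps=[0,0,0.0005,0,0,0,0.018,0,0,0.0005,0,0,0,0.018])

```text
t: 14.2
position: [0.5891, -0.1256, 0.0534]
tool_rot: [0.983, 0.181, 0.0, 0.0]
ft_force: [-1.6, 2.1, 3.0]
width: 0.336
finger_force: 60.4
```

Request:
jog_arm(steps=[0,0,0,0,0,0,0.03,0,0,0,0,0,0,0.036,0,0,0,0,0,0,0.045,0,0,0,0,0,0,0.055,0,0,0,0,0,0,0.06], force=40)

```text
t: 14.82
position: [0.5888, -0.1258, 0.0525]
tool_rot: [0.984, 0.181, 0.0, 0.0]
ft_force: [0.8, -0.7, 0.2]
width: 0.702
finger_force: 0.0
```

Request:
jog_arm(steps=[0,0,-0.01,0,0,0,0.06,0,0,-0.03,0,0,0,0.06,0,0,-0.06,0,0,0,0.06,0,0,-0.1,0,0,0,0.06,0,0,-0.13,0,0,0,0.06])

```text
t: 15.45
position: [0.5897, -0.126, 0.1868]
tool_rot: [0.983, 0.181, 0.002, 0.001]
ft_force: [0.0, -0.3, -0.4]
width: 0.7
finger_force: 0.0
```

```bash
python3 -c "
from h import *
go((.429,.171,.185))
look('m2',.589,-.1255,.01,0,.0235,.0295,.079)"
```

```text
shift [-0.0445 -0.3348  0.0008] leg rows 5.4
15.45 [ 0.5897 -0.126   0.1868] [ 0.  -0.3 -0.4] 0.6998405140718122 0.0 [-0.33  0.03  1.71  0.    1.4   0.87]
```

View pics/m2.png

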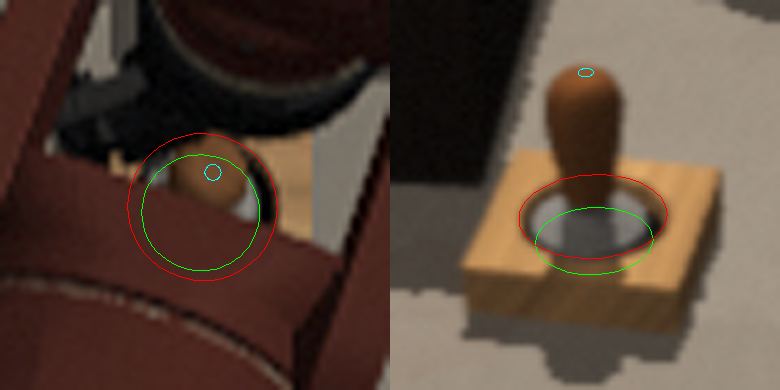

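Request:
jog_arm(steps=[-0.005,-0.035,0,0,0,0,0.055,-0.012,-0.09,0,0,0,0,0.055,-0.019,-0.145,0,0,0,0,0.055,-0.027,-0.2,0,0,0,0,0.055,-0.032,-0.24,0,0,0,0,0.055])

```text
t: 16.18
position: [0.472, 0.0888, 0.1825]
tool_rot: [0.983, 0.181, -0.0, -0.0]
ft_force: [0.1, 0.9, 1.2]
width: 0.644
finger_force: 0.0
```

```bash
python3 -c "
from h import *
go((.429,.171,.185))"
```

```text
shift [-0.0108 -0.0921 -0.0025] leg rows 1.5
16.175 [0.472  0.0888 0.1825] [0.1 0.9 1.2] 0.6436477939206552 0.0 [ 0.03 -0.27  1.99  0.    1.42  1.24]
```

Request:
jog_arm(steps=[-0.005,-0.04,0,0,0,0,0.055,-0.01,-0.078,0.01,0,0,0,0.055,-0.012,-0.0935,0.05,0,0,0,0.055,-0.012,-0.0935,0.07,0,0,0,0.055,-0.012,-0.0935,0.08,0,0,0,0.055])

```text
t: 16.8
position: [0.4279, 0.1703, 0.1012]
tool_rot: [0.983, 0.181, -0.001, 0.0]
ft_force: [0.3, 0.2, 0.6]
width: 0.646
finger_force: 0.0
```

```bash
python3 -c "
from h import *
go((.429,.171,.035))"
```

```text
shift [ 0.0014 -0.0002  0.0662] leg rows 1.1
16.8 [0.4279 0.1703 0.1012] [0.3 0.2 0.6] 0.6462844632917304 0.0 [ 0.22 -0.23  2.11 -0.    1.27  1.42]
```

Request:
jog_arm(steps=[0,0,0.02,0,0,0,0.055,0,0,0.045,0,0,0,0.055,0,0,0.063,0,0,0,0.055,0,0,0.069,0,0,0,0.055,0,0,0.069,0,0,0,0.055])

```text
t: 17.42
position: [0.4294, 0.1702, 0.034]
tool_rot: [0.984, 0.181, 0.0, -0.0]
ft_force: [0.3, -0.1, 0.4]
width: 0.64
finger_force: 0.0
```

Request:
jog_arm(steps=[0,0,0,0,0,0,0.042,0,0,0,0,0,0,0.034,0,0,0,0,0,0,0.024,0,0,0,0,0,0,0.014,0,0,0,0,0,0,0.012])

```text
t: 18.05
position: [0.4297, 0.1707, 0.0345]
tool_rot: [0.984, 0.181, 0.001, -0.0]
ft_force: [-1.3, 0.7, 5.6]
width: 0.287
finger_force: 39.1
```

Request:
jog_arm(steps=[0,0,0,0,0,0,0.012,0,0,0,0,0,0,0.012], force=60)

```text
t: 18.3
position: [0.4297, 0.1707, 0.0346]
tool_rot: [0.984, 0.181, 0.001, -0.0]
ft_force: [-1.4, 1.5, 6.8]
width: 0.278
finger_force: 58.4
```

Request:
jog_arm(steps=[0,0,-0.01,0,0,0,0.012,0,0,-0.035,0,0,0,0.012,0,0,-0.08,0,0,0,0.012,0,0,-0.125,0,0,0,0.012,0,0,-0.15,0,0,0,0.012])

```text
t: 18.92
position: [0.4294, 0.1702, 0.1861]
tool_rot: [0.984, 0.181, 0.001, 0.0]
ft_force: [0.4, -0.8, -1.6]
width: 0.28
finger_force: 59.1
```

Request:
jog_arm(steps=[-0.01,0.03,0,0,0,0,0.012,-0.025,0.08,0,0,0,0,0.012,-0.04,0.13,0,0,0,0,0.012,-0.055,0.18,0,0,0,0,0.012,-0.068,0.22,0,0,0,0,0.012])

```text
t: 19.55
position: [0.4429, -0.0613, 0.1831]
tool_rot: [0.984, 0.18, -0.001, -0.0]
ft_force: [0.9, 0.3, -2.0]
width: 0.279
finger_force: 59.3
```

```bash
python3 -c "
from h import *
go((.458,-.2745,.185),(.458,-.2745,.085))"
```

```text
shift [-0.0616  0.2046 -0.0019] leg rows 3.4
shift [-0.0615  0.2047  0.0981] leg rows 1.6
19.55 [ 0.4429 -0.0613  0.1831] [ 0.9  0.3 -2. ] 0.27938689485021606 59.32833043858409 [-0.3  -0.36  2.06 -0.    1.44  0.9 ]
```

Request:
jog_arm(steps=[-0.015,0.05,0,0,0,0,0.012,-0.031,0.105,0,0,0,0,0.012,-0.048,0.16,0,0,0,0,0.012,-0.058,0.195,0,0,0,0,0.012,-0.0615,0.2045,0,0,0,0,0.012])

```text
t: 20.18
position: [0.4582, -0.2741, 0.1828]
tool_rot: [0.984, 0.18, -0.001, -0.001]
ft_force: [-0.6, 0.7, -1.8]
width: 0.283
finger_force: 59.4
```

Request:
jog_arm(steps=[0,0,0.02,0,0,0,0.012,0,0,0.06,0,0,0,0.012,0,0,0.095,0,0,0,0.012,0,0,0.113,0,0,0,0.012,0,0,0.113,0,0,0,0.012])

```text
t: 20.8
position: [0.4578, -0.2706, 0.0685]
tool_rot: [0.983, 0.181, -0.001, -0.002]
ft_force: [-0.6, 1.1, -1.7]
width: 0.283
finger_force: 59.5
```

```bash
python3 -c "
from h import *
go((.458,-.2745,.0446))
look('s1',.458,-.2745,get_state()['position'][2]-.0346,0,.018,.024,.069)"
```

```text
shift [-0.0012  0.0038  0.0239] leg rows 0.4
20.8 [ 0.4578 -0.2706  0.0685] [-0.6  1.1 -1.7] 0.28321770892185494 59.45476273074746 [-0.67 -0.01  1.96  0.    1.19  0.53]
```

View pics/s1.png

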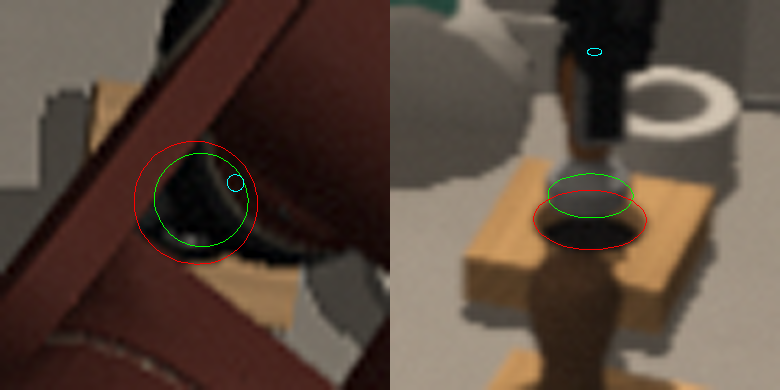

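Request:
jog_arm(steps=[0,0,0.002,0,0,0,0.012,0,0,0.004,0,0,0,0.012,0,0,0.005,0,0,0,0.012,0,0,0.005,0,0,0,0.012,0,0,0.005,0,0,0,0.012])

```text
t: 21.52
position: [0.459, -0.2725, 0.0656]
tool_rot: [0.984, 0.181, 0.0, 0.0]
ft_force: [-0.2, -0.5, -2.1]
width: 0.286
finger_force: 59.5
```

```bash
python3 -c "
from h import *
go((.458,-.2745,.0446))
look('s2',.458,-.2745,get_state()['position'][2]-.0346,0,.018,.024,.069)"
```

```text
shift [-0.0017  0.0015  0.021 ] leg rows 0.3
21.525 [ 0.459  -0.2725  0.0656] [-0.2 -0.5 -2.1] 0.2856476656537048 59.47115410119295 [-0.68  0.    1.96  0.    1.18  0.53]
```

View pics/s2.png

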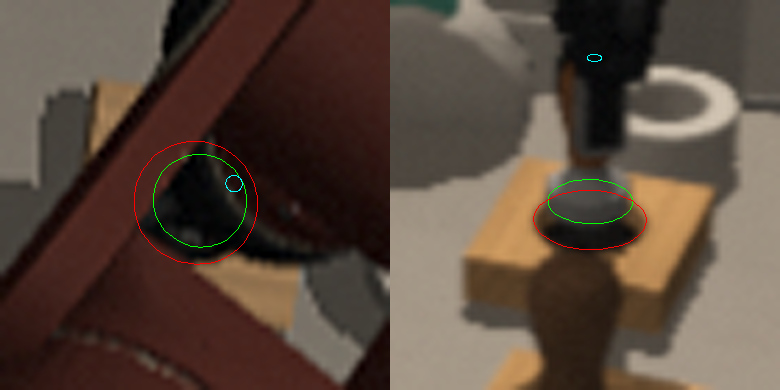

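Request:
jog_arm(steps=[-0.0005,0,0.005,0,0,0,0.012,-0.0005,0,0.01,0,0,0,0.012,-0.0005,0,0.014,0,0,0,0.012,-0.0005,0,0.018,0,0,0,0.012,-0.0005,0,0.0195,0,0,0,0.012])

```text
t: 22.25
position: [0.4583, -0.2725, 0.0456]
tool_rot: [0.984, 0.181, -0.0, -0.0]
ft_force: [0.6, -0.3, -2.3]
width: 0.28
finger_force: 59.5
```

Request:
jog_arm(steps=[0,0,0.0005,0,0,0,0.012,0,0,0.001,0,0,0,0.012,0,0,0.001,0,0,0,0.012])

```text
t: 22.62
position: [0.4586, -0.2727, 0.0452]
tool_rot: [0.984, 0.181, 0.0, 0.0]
ft_force: [-0.0, -0.7, -1.0]
width: 0.285
finger_force: 59.5
```

Request:
jog_arm(steps=[0,0,0.0005,0,0,0,0.012,0,0,0.001,0,0,0,0.012,0,0,0.001,0,0,0,0.012])

```text
t: 23.0
position: [0.4588, -0.2727, 0.0446]
tool_rot: [0.983, 0.181, 0.0, 0.0]
ft_force: [-0.1, 0.5, 1.3]
width: 0.285
finger_force: 59.8
```

Contact at the expected floor height; release and retreat.

Request:
jog_arm(steps=[0,0,0,0,0,0,0.025,0,0,0,0,0,0,0.03,0,0,0,0,0,0,0.04,0,0,0,0,0,0,0.05,0,0,0,0,0,0,0.055], force=40)

```text
t: 23.62
position: [0.4585, -0.2727, 0.0441]
tool_rot: [0.983, 0.181, -0.0, -0.0]
ft_force: [-0.1, -0.4, -0.7]
width: 0.643
finger_force: 0.0
```

Request:
jog_arm(steps=[0,0,-0.01,0,0,0,0.055,0,0,-0.03,0,0,0,0.055,0,0,-0.07,0,0,0,0.055,0,0,-0.12,0,0,0,0.055,0,0,-0.17,0,0,0,0.055])

```text
t: 24.25
position: [0.4584, -0.2726, 0.2163]
tool_rot: [0.984, 0.181, 0.0, 0.0]
ft_force: [0.7, -1.9, -0.3]
width: 0.645
finger_force: 0.0
```

Request:
jog_arm(steps=[-0.06,0.01,0,0,0,0,0.055,-0.11,0.02,0,0,0,0,0.055,-0.15,0.03,0,0,0,0,0.055,-0.18,0.04,0,0,0,0,0.055,-0.18,0.04,0,0,0,0,0.055])

```text
t: 24.88
position: [0.3034, -0.3751, 0.2149]
tool_rot: [0.984, 0.179, 0.0, 0.001]
ft_force: [0.7, 0.1, 0.8]
width: 0.642
finger_force: 0.0
```

```bash
python3 -c "
from h import *
t=optics.capture('top');s=optics.capture('side')
c=np.hstack([cv2.resize(t[190:310,160:480],(400,150)),cv2.resize(s[140:390,240:410],(400,588))[:150]])
cv2.imwrite('pics/f.png',np.hstack([cv2.resize(s[140:390,240:410],None,fx=2.2,fy=2.2),cv2.resize(t[190:310,300:470],None,fx=2.2,fy=4.58)[:550]])[:600,:800])
go((0.3,-.3,.2))"
```

```text
shift [ 0.0218 -0.0709  0.0146] leg rows 1.2
24.975 [ 0.3048 -0.374   0.2146] [-1.3  0.  -0.6] 0.646029392616412 0.0 [-1.04 -0.29  1.95  0.    1.48  0.17]
```

View pics/f.png

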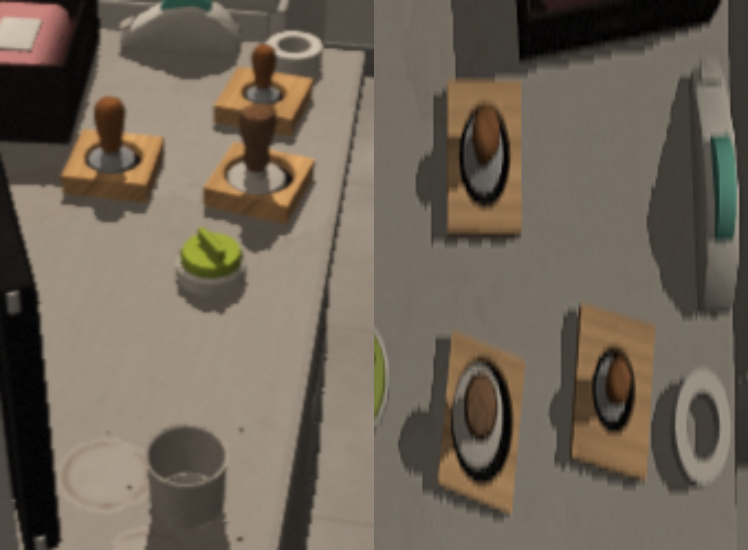

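All three tampers stand upright inside their matching recesses, with a dark ring visible around each base. The timer, cup and roll have not moved.

```bash
python3 -c "
from rig import order
print(order.hand_in())"
```

```text
the job is handed in; nothing more can be done
None
```

The three tampers stand upright in their matching holders, the timer, dosing cup and label roll look unmoved in the last pictures, and I handed the job in at about 25 s; no verdict came back.

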